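# Lift the tray of baked stick cakes and hold it level

## Task

Swing the heat lamp on its swivel arm out to either side until no part of its shade is over the baking tray, and leave it there. Then take the tray by its bridge handle, lift it straight up about 12 cm out of its well with all three stick cakes still on it, and keep it level all the way without knocking the bottle, basket or spatula standing by. Finish while still holding the tray steady and level in the air above the station: do not put it down or let go.

Things in the scene. Friction and masses are not known exactly. Their poses are not given: they have to be found in the camera images.
- griddle_top (a point): Brown copper-clad baking station fixed on the counter, 75 mm high, with a dark-framed well (184 x 274 mm, 30 mm deep) in which the tray sits. This point: the well's centre at deck height. x from its front (two gas taps) to the lamp post, y left, yaw within 0.35 rad. From this point the deck reaches 130 mm to the front, 222 mm to the back, 170 mm to either side.
- lamp (a joint): Swivel of the heat lamp's arm on its post, rad, -1.5 to 1.5. At 0 the arm points to the station's front, shade above the tray's middle; positive is counter-clockwise from above (shade to the station's right, -y). Beyond about 1.05 either way the shade is clear of the tray. Stiff: 0.15 N m (about 1 N at the knob) plus slight damping; stays where it is left.
- lamp_pivot (a point): The lamp's upright swivel axis at the height of its arm's middle line (235 mm above the counter), on top of the post (22 mm diameter) 190 mm behind the well's centre.
- lamp_knob (a point): Upright wooden knob on the free end of the lamp's arm (steel bar 16 mm wide, 12 mm high), 18 mm diameter, top 58 mm above the arm's middle line. This point: on the knob's axis, 34 mm above that line (269 mm above the counter), 210 mm from the swivel axis. Below hangs the shade, a metal cone, 100 mm diameter at its lower rim, 173 mm above the counter.
- tray_grip (a point): Middle of the handle bar of the loose dark steel tray (170 x 260 mm, 25 mm high, 4 mm walls; 0.35 to 0.55 kg). Level bar along y, 12 mm thick (x), 18 mm high, 132 mm long, on end uprights (58 mm from its middle). The point is halfway up the bar, over the tray's centre, 85 mm above its underside, 130 mm above the counter in the well. x across the bar, z up. Play in the well 7 mm.
- cake1_center (a point): Centre of a loose stick cake (crisp baked, golden brown), 22 mm (x) x 160 mm (y) x 18 mm high, 35 g, lying along y on the tray's floor, in front of the handle (outer lane).
- cake2_center (a point): Centre of a second, equal stick cake, in front of the handle (inner lane).
- cake3_center (a point): Centre of a third, equal stick cake, behind the handle (outer lane).
- bottle_center (a point): Bystander: white pump bottle, 60 mm diameter, 135 mm high, upright on the counter left of the station. This point: on its axis, 60 mm up.
- basket_center (a point): Bystander: small slatted wooden basket, 110 x 90 x 60 mm, on the counter right of the station. This point: its centre, 30 mm up.
- spatula: Bystander: spatula lying on the counter, left of the station. Origin where the 140 mm wooden handle meets the steel shank, at counter height, x along it.
Mind the look-alikes: they are no part of the job. What is shaped like the part that bears cake2_center but red is not meant.

How it is judged:
By the outcome, as a careful person would: the job done as asked, in the order asked, and still so for the second after the job is handed in, while the arm keeps its last pose, push and grip.
It also fails if it takes over 54 s, if anything falls off the work surface, if the arm or the gripper's body presses on something with over 40 N, if the wrist force passes 120 N, or if a joint passes its speed limit or range.

## Robot

A 7-joint arm with a two-finger parallel gripper is mounted at the origin on the work surface. World frame = base frame: x ahead of the robot, y to its left, z up, the work surface at z = 0. Lengths are in m, angles in rad, forces in N, time in s.
With the tool pointing down it reaches from about 0.425 to 0.925 m from the base axis. Payload 6.8 kg.
Tool frame: the origin (TCP) lies midway between the tips of the shut fingers; the grasp point (between the pads) lies 19 mm behind it; x points along the fingers, y is the direction in which the jaws open and shut, and the axes are right-handed (so a half turn about x gives the same grasp; the last joint's range is limited). The gripper opens to 85 mm and grips with 20 to 120 N. Pads are 22 mm wide; open, the fingers measure 114 mm over their backs; the gripper's body (76 mm by 85 mm) begins 54 mm behind the grasp point. The pads swing forward as they close: fully open they stand 13 mm farther back than shut.
Start: joints at [-1.444, 0.477, 0.022, 1.555, -0.011, 1.109, -0.083], TCP at [0.157, 0.656, 0.231] pointing down, gripper open.
Joint ranges: [-2.96, 2.96], [-0.34, 2.1], [-1.41, 1.46], [0.24, 2.44], [-1.37, 4.51], [0.17, 1.92], [-2.96, 2.96]. Speed limits (rad/s): [2.39, 2.39, 3.14, 3.14, 3.14, 3.14, 3.14].

## Interface

Orientations are given as a rotation vector (axis times angle).
In Python, from bench import r, viewer, nets gives the robot as it stands.
- The arm moves only by the shell command python3 -m pendant 'ROWS' [FORCE]. ROWS is JSON, one flat list of numbers, 5 for each row, row after row: the finger opening in mm, from 0 to 85.4, then the shift along the tool's x, y, z in mm, then the turn about the tool's x in rad. A call has 1 to 20 rows; each row shifts and turns the commanded pose from where the row before left it, along the tool's axes as they then stand; what a row does not reach is not made up. A row lasts 1/8 s, in which the tool goes at most 62.5 mm and 10.7 degrees, less where a joint would pass 70% of its speed; a pose out of reach is approached as far as the arm can. A call with a gripper value outside its range is refused whole. The fingers move at their own pace and stop on an object; FORCE is the grip in N (left out, the last holds). Time passes only in rows, so rows that do not move let the fingers close. It gives the time, the measured TCP pose, the force and the opening at its end, in the units of the state.
- r.get_obs(): the state, without advancing time (a new reading comes with each control period).
- viewer.grab_frame(name): name is "side" or "top"; returns (picture, depth): 400x640x3 uint8, red, green, blue; 400x640 float32, m along the optical axis (not along the pixel's ray), 0 where there is no reading.
- viewer.calibration(name): a dict with "mtx" (3x3 intrinsics, pixels), "world_to_cam" (4x4, takes a point from world to camera coordinates). Camera axes: x right, y up, looking along -z (the intrinsics and any distortion apply to the point x, -y, -z); pixel columns grow to the right and rows downward; lengths in m; the calibration is good to about 2 mm. A picture is of the moment at which its call begins. calibration takes no time and is no camera call.
- r.hand_in(): hands the job in, once; it reports no verdict.
Trained networks look in the newest picture that a camera, given by its name, has taken for a name from the list of things; names that differ only in an ending like _2 or _b are one class to them, and where a whole thing is asked for, a point or a joint stands for the part that bears it (a point fixed in the world has none). Each returns a list of dicts, best first, with "score" (0 to 1); they miss things now and then, are a little off and sometimes report something else, mostly with a low value. They report only what shows in the picture. A call takes as long as a camera call. They do not tell look-alikes from the thing itself.
- nets.look_for(name, camera): "location" ([x, y, z] in m, in world coordinates, good to about 4 mm: the middle of the surface that is visible of it).
- nets.silhouettes(name, camera): "mask" (400x640 bool, what is visible of it).
The state is a dict: "clock": time; "joints": joint angles; "qvel": joint speeds; "tau": joint torques, N m; "tcp_pos": TCP position; "orientation": TCP orientation; "contact_force": force on the tool from outside, world axes, zero at the start; "moment": the same for the moment, N m; "grip_width": finger opening in m.
Only numpy, scipy, OpenCV 4.12 (cv2) and the standard library are available. Lean on these libraries where they do the work, as an engineer would, in place of code of your own. Each camera call takes 0.05 s, during which the arm holds its last target. There are 200 camera calls.

## Working session

There is one attempt and no reset: what is moved stays moved. The work goes in short steps, Python scripts to look and compute and a shell command to move; the robot and the scene stay as the last step left them, time stands still between calls to the robot, and variables do not carry over. Pictures are saved under pics/ and viewed, about 8 in all and at most 12, crops included, and the job is handed in when it is done.

```bash
mkdir -p pics; ls; python3 - <<'E'
from bench import r,viewer,nets
import cv2,numpy as np
np.set_printoptions(precision=4,suppress=True)
o=r.get_obs();print({k:np.round(v,3) for k,v in o.items()})
ims=[]
for c in("side","top"):
    p,d=viewer.grab_frame(c);cv2.imwrite(f"pics/{c}0.png",p[:,:,::-1])
    print(c,viewer.calibration(c))
    for n in("lamp","lamp_knob","lamp_pivot","tray_grip","cake1_center","cake2_center","bottle_center","basket_center","spatula","griddle_top"):
        try:
            print(n,[(np.round(q["location"],3),round(q["score"],2)) for q in nets.look_for(n,c)][:5])
        except Exception as e: print(n,e)
E
```

```text
pics
{'clock': np.float64(0.0), 'joints': array([-1.444,  0.478,  0.022,  1.556, -0.012,  1.109, -0.083]), 'qvel': array([ 0.   , -0.001,  0.   , -0.001, -0.002, -0.   , -0.   ]), 'tau': array([ -0.   , -59.645,   1.608, -28.121,   0.012,   0.009,   0.   ]), 'tcp_pos': array([0.157, 0.656, 0.23 ]), 'orientation': array([ 0.183,  1.563, -0.186]), 'contact_force': array([-1.025, -0.61 , -0.953]), 'moment': array([0.042, 0.021, 0.07 ]), 'grip_width': np.float64(0.085)}
side {'mtx': array([[502.1176,   0.    , 324.2687],
       [  0.    , 502.1176, 191.4508],
       [  0.    ,   0.    ,   1.    ]]), 'world_to_cam': array([[ 0.8196, -0.5727, -0.0133, -0.3891],
       [ 0.438 ,  0.6115,  0.659 , -0.3698],
       [-0.3693, -0.546 ,  0.752 , -1.5134],
       [ 0.    ,  0.    ,  0.    ,  1.    ]])}
lamp [(array([ 0.499, -0.008,  0.222]), 0.71)]
lamp_knob [(array([ 0.495, -0.005,  0.219]), 0.71)]
lamp_pivot [(array([ 0.501, -0.007,  0.221]), 0.9)]
tray_grip [(array([ 0.516, -0.052,  0.055]), 0.73)]
cake1_center [(array([ 0.459, -0.072,  0.067]), 0.75)]
cake2_center [(array([ 0.42 , -0.444,  0.
[... 685 characters left out ...]
0.    ,  0.    ,  1.    ]])}
lamp [(array([0.504, 0.001, 0.219]), 0.81)]
lamp_knob [(array([0.5  , 0.002, 0.223]), 0.55), (array([0.547, 0.397, 0.003]), 0.43)]
lamp_pivot [(array([0.504, 0.002, 0.221]), 0.88)]
tray_grip [(array([ 0.521, -0.056,  0.05 ]), 0.73)]
cake1_center [(array([ 0.457, -0.066,  0.064]), 0.75)]
cake2_center [(array([ 0.275, -0.316,  0.02 ]), 0.84), (array([ 0.422, -0.44 ,  0.017]), 0.75), (array([0.745, 0.31 , 0.02 ]), 0.7), (array([ 0.49 , -0.074,  0.063]), 0.47)]
bottle_center [(array([0.512, 0.248, 0.093]), 0.71)]
basket_center [(array([ 0.602, -0.312,  0.005]), 0.84)]
spatula [(array([0.545, 0.396, 0.004]), 0.96)]
griddle_top [(array([ 0.601, -0.007,  0.072]), 0.84)]
```

View pics/side0.png

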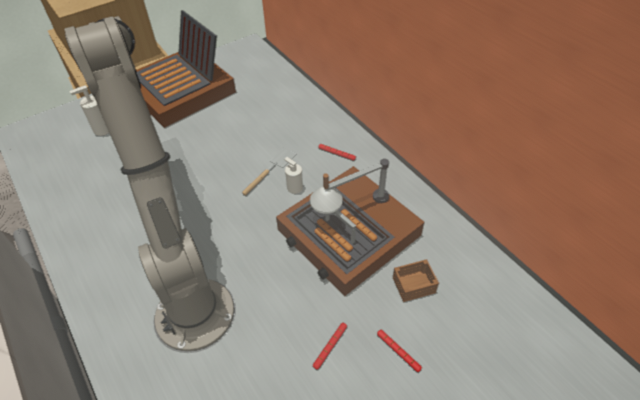

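View pics/top0.png

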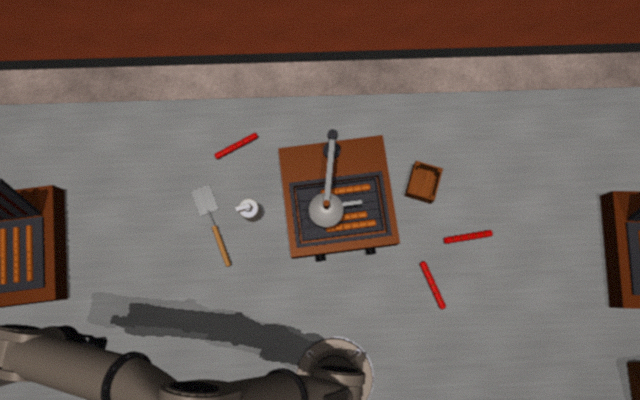

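The two views show:
- **Station:** in the top view its deck corners are about (280,149), (381,137), (398,245) and (291,257).
- **Lamp:** the arm runs from the post at (333,134) to the knob at (326,204), with the shade over the tray.
- **Cakes:** golden-brown cakes lie on the tray. The red sticks on the counter are the decoys.
- **Bystanders:** bottle (250,209), basket (424,181), spatula (215,225).

Next I'll measure the geometry from depth.

```bash
cat > h.py <<'E'
import numpy as np,cv2
from bench import r,viewer,nets
np.set_printoptions(precision=4,suppress=True)
def cloud(c):
    p,d=viewer.grab_frame(c);K=viewer.calibration(c);M=K["mtx"];T=np.linalg.inv(K["world_to_cam"])
    v,u=np.mgrid[:400,:640];x=(u-M[0,2])*d/M[0,0];y=(v-M[1,2])*d/M[1,1]
    P=np.stack([x,-y,-d,np.ones_like(d)],-1)@T.T
    P=P[...,:3];P[d<=0]=np.nan;return p,P
def sel(P,z0,z1,x0=.3,x1=.9,y0=-.3,y1=.25):
    with np.errstate(invalid='ignore'):
        return P[(P[...,2]>z0)&(P[...,2]<z1)&(P[...,0]>x0)&(P[...,0]<x1)&(P[...,1]>y0)&(P[...,1]<y1)]
E
python3 - <<'E'
from h import *
for c in("top","side"):
    p,P=cloud(c)
    q=sel(P,.066,.086,y0=-.26,y1=.2).astype(np.float32)
    (cx,cy),s,a=cv2.minAreaRect(np.ascontiguousarray(q[:,:2]));print(c,"deck",cx,cy,s,a,len(q),np.median(q[:,2]))
    k=sel(P,.255,.31);print("knob/hi",len(k),k.mean(0),k.min(0),k.max(0))
    a=sel(P,.225,.255,x0=.56);print("arm",len(a));
    (vx,vy,x0,y0)=cv2.fitLine(a[:,:2].astype(np.float32),cv2.DIST_HUBER,0,.01,.01).ravel();print("yaw arm",np.arctan(vy/vx),x0,y0,a.min(0),a.max(0))
    b=sel(P,.118,.150,x0=.45,x1=.62,y0=-.2,y1=.1);print("bar",len(b),b.mean(0),b.min(0),b.max(0))
    t=sel(P,.22,.31,x0=.65);print("pivot",len(t),t.mean(0),t.max(0))
    B=sel(P,.1,.145,x0=.4,x1=.65,y0=.15,y1=.35);print("bottle",B.mean(0),B.min(0),B.max(0))
E
```

```text
top deck 0.5620473623275757 -0.05581100285053253 (0.3542446494102478, 0.4054317772388458) 6.005599498748779 7122 0.073920265
knob/hi 44 [0.4908 0.0161 0.2879] [0.4836 0.0092 0.2636] [0.5001 0.0229 0.2989]
arm 336
yaw arm -0.117938 0.64389384 -0.0020573863 [ 0.5606 -0.023   0.2285] [0.7149 0.0153 0.254 ]
bar 95 [ 0.5179 -0.0633  0.1368] [ 0.5098 -0.0921  0.1243] [ 0.5265 -0.0323  0.1462]
pivot 163 [ 0.6859 -0.007   0.2427] [0.7149 0.0058 0.254 ]
bottle [0.5161 0.2563 0.1175] [0.4878 0.2255 0.1   ] [0.5454 0.2889 0.1411]
side deck 0.5632140040397644 -0.05447985231876373 (0.3612443208694458, 0.40399882197380066) 6.027041912078857 5790 0.076107055
knob/hi 72 [0.4905 0.0096 0.2806] [0.4827 0.0023 0.2572] [0.5015 0.0229 0.2994]
arm 305
yaw arm -0.1379036 0.6271258 -0.0066423947 [ 0.5607 -0.0267  0.2252] [0.7181 0.0145 0.2548]
bar 151 [ 0.5167 -0.058   0.1362] [ 0.5068 -0.0986  0.1194] [ 0.5281 -0.0048  0.1466]
pivot 150 [ 0.6871 -0.013   0.2422] [0.7181 0.0044 0.2548]
bottle [0.514  0.2504 0.1166] [0.4891 0.2191 0.1   ] [0.5435 0.2867 0.1425]
```

```bash
python3 - <<'E'
from h import *
for c in("top","side"):
    p,P=cloud(c)
    with np.errstate(invalid='ignore'): m=(abs(P[...,2]-.075)<.012)&(P[...,0]>.3)&(P[...,0]<.85)&(abs(P[...,1])<.3)
    m=cv2.morphologyEx(m.astype(np.uint8),cv2.MORPH_OPEN,np.ones((5,5)))
    n,L,S,_=cv2.connectedComponentsWithStats(m);i=1+S[1:,4].argmax();m=(L==i)
    q=P[m][:,:2].astype(np.float32)
    (cx,cy),s,a=cv2.minAreaRect(q);print(c,cx,cy,s,a,m.sum())
    y=np.deg2rad(a if a<45 else a-90);print("well ctr",cx-.046*np.cos(y),cy-.046*np.sin(y),"pivot",cx+.144*np.cos(y),cy+.144*np.sin(y))
    b=sel(P,.128,.146,x0=.45,x1=.6,y0=-.2,y1=.1)
    l=cv2.fitLine(b[:,:2].astype(np.float32),cv2.DIST_HUBER,0,.01,.01).ravel();print("bar",l,b.min(0),b.max(0))
    # post top
    t=sel(P,.236,.27,x0=.69);print("post",t.mean(0),np.ptp(t,0))
    for n in("tray_grip",):
        for w in nets.silhouettes(n,c)[:2]: q=P[w["mask"]];q=q[np.isfinite(q[:,0])];h=q[q[:,2]>.115];print("mask",w["score"],cv2.minAreaRect(q[:,:2].astype(np.float32)),len(h),h.mean(0),h.min(0),h.max(0))
E
```

```text
top 0.5593172907829285 -0.023816898465156555 (0.3554762005805969, 0.34114429354667664) 5.926977157592773 6439
well ctr 0.5135631926149308 -0.028566898552865407 pivot 0.7025475111349211 -0.008947332973198415
bar [ 0.1024 -0.9947  0.5188 -0.0741] [ 0.5096 -0.0927  0.1287] [ 0.5272 -0.0322  0.1454]
post [ 0.7014 -0.0083  0.2458] [0.0251 0.0287 0.0155]
mask 0.83 ((0.5148640275001526, -0.029789015650749207), (0.17075157165527344, 0.26400429010391235), 6.528191566467285) 102 [ 0.515  -0.0504  0.1418] [ 0.4738 -0.0931  0.1191] [0.5272 0.064  0.1904]<stdin>:15: RuntimeWarning: Mean of empty slice.
  ret = um.true_divide(
Traceback (most recent call last):
ValueError: zero-size array to reduction operation minimum which has no identity
```

```bash
cat >> h.py <<'E'
from scipy.spatial.transform import Rotation as Ro
def st():
    o=r.get_obs();R=Ro.from_rotvec(o["orientation"]).as_matrix()
    print("t",round(float(o["clock"]),2),"tcp",o["tcp_pos"],"xaxis",R[:,0],"jaw ang",round(np.arctan2(R[1,1],R[0,1]),4),"F",o["contact_force"],"w",round(float(o["grip_width"]),4),"q",o["joints"])
    return o["tcp_pos"],R
def go(target,jaw):
    p,R=st();y=np.arctan2(R[1,1],R[0,1]);d=(jaw-y+np.pi/2)%np.pi-np.pi/2
    print("shift before turn (tool mm)",R.T@(np.array(target)-p)*1000,"turn about tool x",d*np.sign(R[2,0]))
PIV=np.array([.7025,-.009]);YAW=.104
def knob(th,rad=.21):
    a=YAW+np.pi+th;return PIV+rad*np.array([np.cos(a),np.sin(a)]),a-np.pi/2
E
python3 - <<'E'
from h import *
k,t=knob(-.203);print(k,t)
go([k[0],k[1],.36],t)
E
```

```text
[0.4935 0.0118] 1.4717963267948968
t 1.3 tcp [0.157  0.6565 0.2313] xaxis [-0.  0. -1.] jaw ang 1.336 F [-0.2873  0.333  -0.063 ] w 0.0853 q [-1.4441  0.477   0.0224  1.5554 -0.0115  1.1093 -0.0831]
shift before turn (tool mm) [-128.7211 -548.7722  477.2678] turn about tool x -0.13578832453201706
```

```bash
python3 -m pendant '[60,-40,0,0,0, 60,-40,0,0,0, 60,-40,-10,10,0, 60,-9,-30,26,0, 60,0,-34,30,0, 60,0,-34,30,0, 60,0,-34,30,0, 60,0,-34,30,0, 60,0,-34,30,0, 60,0,-34,30,0, 60,0,-34,30,0, 60,0,-34,30,0, 60,0,-34,30,0, 60,0,-34,30,0, 60,0,-34,30,0, 60,0,-34,30,0, 60,0,-34,30,0, 60,0,-34,30,0, 60,0,-10,0,-0.136, 60,0,0,0,0]' 30; python3 - <<'E'
from h import *
k,t=knob(-.203);go([k[0],k[1],.36],t)
E
```

```text
clock: 3.8
tcp_pos: [0.4781, 0.0379, 0.3604]
orientation: [0.08, 1.569, -0.08]
contact_force: [-0.6, 0.3, 0.9]
grip_width: 0.0599
t 3.8 tcp [0.4781 0.0379 0.3604] xaxis [ 0.0001  0.0004 -1.    ] jaw ang 1.4688 F [-0.579   0.29    0.8891] w 0.0599 q [-0.7573  0.0206  0.5677  1.858  -0.0119  1.2661  1.2826]
shift before turn (tool mm) [  0.4002 -24.4437  18.0345] turn about tool x -0.003008233402298055
```

```bash
python3 -m pendant '[60,0,-24,18,0, 60,0,0,0,0, 60,30,0,0,0, 60,30,0,0,0, 60,30,0,0,0, 60,10,0,0,0, 60,0,0,0,0, 30,0,0,0,0, 30,0,0,0,0, 30,0,0,0,0, 30,0,0,0,0]' 30; python3 - <<'E'
from h import *
st()
p,P=cloud("side");cv2.imwrite("pics/side1.png",cv2.resize(p[100:300,230:470,::-1],None,fx=3,fy=3))
# rows along arc: tool displacement with turning, theta steps
k0,t0=knob(-.203)
for n,end in((12,-1.40),):
    th=np.linspace(-.203,end,n+1)
    p,R=st();s=np.sign(R[2,0]);jaw=np.arctan2(R[1,1],R[0,1])
    for a,b in zip(th,th[1:]):
        d=knob(b)[0]-knob(a)[0];dj=b-a
        Rw=Ro.from_euler('z',(a-th[0])).as_matrix()@R
        print((Rw.T@np.array([*d,0])*1000).round(1),dj*s)
E
```

```text
clock: 5.18
tcp_pos: [0.4938, 0.0132, 0.2605]
orientation: [0.078, 1.569, -0.077]
contact_force: [0.1, -0.6, 0.4]
grip_width: 0.0299
t 5.17 tcp [0.4938 0.0132 0.2605] xaxis [ 0.0004  0.0002 -1.    ] jaw ang 1.4719 F [ 0.0652 -0.6327  0.4269] w 0.0299 q [-0.69    0.1523  0.6062  1.9748 -0.1004  1.0431  1.4333]
t 5.22 tcp [0.4937 0.0132 0.2604] xaxis [ 0.0002  0.0002 -1.    ] jaw ang 1.4719 F [ 0.2965 -0.5885  0.1431] w 0.0302 q [-0.69    0.1525  0.6061  1.9749 -0.1005  1.0431  1.4333]
[ 0.  20.9  1. ] 0.09975
[ 0.  20.9  1. ] 0.09974999999999995
[ 0.  20.9  1. ] 0.09975
[ 0.  20.9  1. ] 0.09975
[ 0.  20.9  1. ] 0.09975
[ 0.  20.9  1. ] 0.0997499999999999
[ 0.  20.9  1. ] 0.09975
[ 0.  20.9  1. ] 0.09975
[ 0.  20.9  1. ] 0.09975
[ 0.  20.9  1. ] 0.09975
[ 0.  20.9  1. ] 0.09975
[ 0.  20.9  1. ] 0.09975
```

View pics/side1.png

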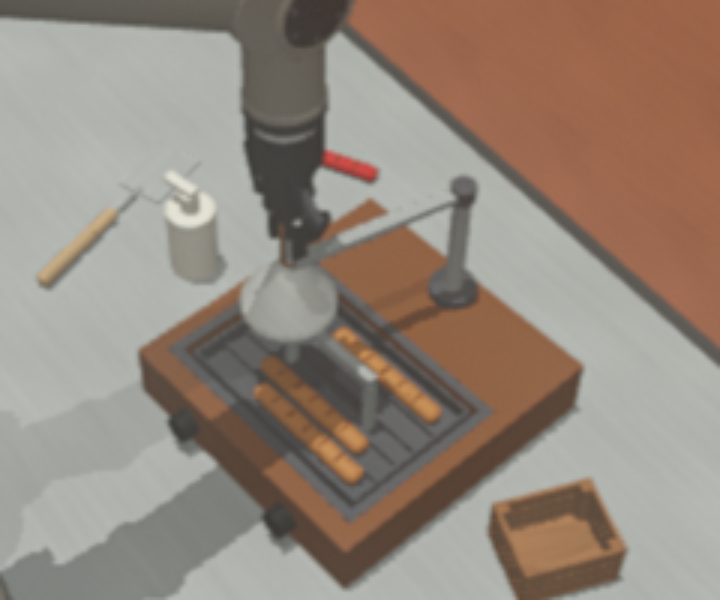

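The crop shows the knob at (288,245), standing between the fingers just above the arm. I'll swing it along the arc, turning the gripper with it.

```bash
python3 -m pendant '[30,0,6,0,0, 30,0,10.5,0.5,0.05, 30,0,10.5,0.5,0.05, 30,0,10.5,0.5,0.05, 30,0,10.5,0.5,0.05, 30,0,10.5,0.5,0.05, 30,0,10.5,0.5,0.05, 30,0,10.5,0.5,0.05, 30,0,10.5,0.5,0.05, 30,0,10.5,0.5,0.05, 30,0,10.5,0.5,0.05, 30,0,10.5,0.5,0.05, 30,0,10.5,0.5,0.05]'; python3 - <<'E'
from h import *
p,R=st();d=p[:2]-PIV;print("rad",np.hypot(*d),"theta tcp",np.arctan2(d[1],d[0])-np.pi-YAW)
E
```

```text
clock: 6.85
tcp_pos: [0.5452, 0.133, 0.2601]
orientation: [0.547, 1.501, -0.548]
contact_force: [-0.7, -1.7, -1.2]
grip_width: 0.03
t 6.85 tcp [0.5452 0.133  0.2601] xaxis [-0.0003 -0.0005 -1.    ] jaw ang 0.8705 F [-0.7205 -1.6876 -1.1913] w 0.03 q [-0.8585  0.2958  0.6315  1.8307 -0.1962  1.0783  0.7163]
rad 0.21191833297598703 theta tcp -0.8382571464598109
```

```bash
python3 -m pendant '[30,0,10.5,0.5,0.05, 30,0,10.5,0.5,0.05, 30,0,10.5,0.5,0.05, 30,0,10.5,0.5,0.05, 30,0,10.5,0.5,0.05, 30,0,10.5,0.5,0.05, 30,0,10.5,0.5,0.05, 30,0,10.5,0.5,0.05, 30,0,10.5,0.5,0.05, 30,0,10.5,0.5,0.05, 30,0,10.5,0.5,0.05, 30,0,0,0,0, 50,-2,-4,0,0, 60,0,-2,0,0, 60,0,0,0,0, 60,-30,0,0,0, 60,-30,0,0,0, 60,-30,0,0,0]'; python3 - <<'E'
from h import *
p,R=st();d=p[:2]-PIV;print("rad",np.hypot(*d),"theta tcp",np.arctan2(d[1],d[0])-np.pi-YAW)
go([.515,-.030,.355],YAW)
E
```

```text
clock: 9.1
tcp_pos: [0.6351, 0.1926, 0.3533]
orientation: [0.969, 1.345, -0.969]
contact_force: [-0.1, 0.3, 0.4]
grip_width: 0.0601
t 9.1 tcp [0.6351 0.1926 0.3533] xaxis [-0.0001  0.0002 -1.    ] jaw ang 0.3221 F [-0.117   0.2744  0.3557] w 0.0601 q [-0.8933  0.4511  0.7505  1.4623 -0.3099  1.3496  0.1973]
rad 0.21259568388543418 theta tcp -1.3520088250893298
t 9.1 tcp [0.6351 0.1926 0.3533] xaxis [-0.0001  0.0002 -1.    ] jaw ang 0.3221 F [-0.117   0.2744  0.3557] w 0.0601 q [-0.8933  0.4511  0.7505  1.4623 -0.3099  1.3496  0.1973]
shift before turn (tool mm) [  -1.7324 -184.3586  173.1608] turn about tool x 0.21809783213540923
```

```bash
python3 - <<'E'
from h import *
for c in("top","side"):
    p,P=cloud(c)
    if c=="top": cv2.imwrite("pics/top2.png",cv2.resize(p[110:280,180:460,::-1],None,fx=2.8,fy=2.8))
    b=sel(P,.128,.146,x0=.45,x1=.6,y0=-.2,y1=.08).astype(np.float32)
    l=cv2.minAreaRect(b[:,:2].copy());print(c,"bar rect",l,len(b),"med",np.median(b,0),b.min(0),b.max(0))
    print("line",cv2.fitLine(b[:,:2].copy(),cv2.DIST_HUBER,0,.01,.01).ravel())
    k=sel(P,.262,.30,x0=.56,x1=.7,y0=.13);print("hi",len(k),k.mean(0))
E
```

```text
top bar rect ((0.5147054195404053, -0.027414612472057343), (0.013066240586340427, 0.131168395280838), 6.185915946960449) 194 med [ 0.5143 -0.0273  0.1379] [ 0.502  -0.0926  0.1284] [0.5267 0.0375 0.1457]
line [ 0.1095 -0.994   0.5142 -0.0273]
hi 12 [0.6375 0.1842 0.2849]
side bar rect ((0.5158286690711975, -0.03040749579668045), (0.016436584293842316, 0.1352485567331314), 6.261175632476807) 185 med [ 0.5141 -0.0369  0.1394] [ 0.5018 -0.0974  0.1282] [0.5291 0.0366 0.1458]
line [ 0.1152 -0.9933  0.5125 -0.0243]
hi 52 [0.636  0.1857 0.2831]
```

View pics/top2.png

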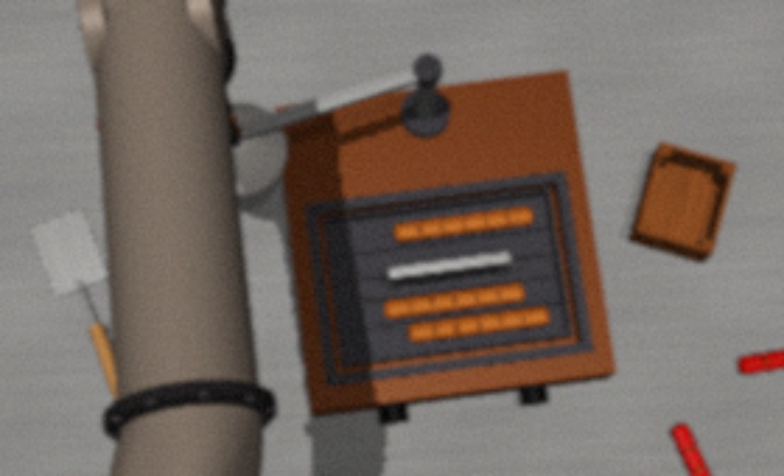

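Lamp's knob is at about (235,130) in the crop with the shade at (260,155), entirely off the tray, and the measured swivel angle is about -1.35. The bar runs from (388,273) to (510,258) and the three cakes are in place. Now to the handle.

```bash
python3 -m pendant '[60,0,-23,22,0, 60,0,-23,22,0, 60,0,-23,22,0, 60,0,-23,22,0, 60,0,-23,22,0, 60,0,-23,22,0, 60,0,-23,22,0, 60,0,-23,19,0, 60,0,0,0,0.106, 60,0,0,0,0.106, 60,0,0,0,0, 60,0,0,0,0]'; python3 - <<'E'
from h import *
go([.515,-.029,.112],.110)
E
```

```text
clock: 10.7
tcp_pos: [0.5153, -0.0295, 0.352]
orientation: [1.126, 1.261, -1.126]
contact_force: [0.1, -0.2, -0.1]
grip_width: 0.0598
t 10.7 tcp [ 0.5153 -0.0295  0.352 ] xaxis [-0.0004 -0.     -1.    ] jaw ang 0.1123 F [ 0.057  -0.2483 -0.121 ] w 0.0598 q [-0.8498  0.1291  0.888   1.8105 -0.1053  1.2515  0.1796]
shift before turn (tool mm) [239.9719  -0.1152  -0.5379] turn about tool x 0.002273291085099549
```

```bash
python3 -m pendant '[60,30,0,0,0, 60,30,0,0,0, 60,30,0,0,0, 60,30,0,0,0, 60,30,0,0,0, 60,30,0,0,0, 60,25,0,0,0, 60,20,0,0,0, 60,15,0,0,0, 60,0,0,0,0]'; python3 - <<'E'
from h import *
go([.515,-.029,.112],.110)
p,P=cloud("side");cv2.imwrite("pics/side3.png",cv2.resize(p[130:300,260:440,::-1],None,fx=3.5,fy=3.5))
E
```

```text
clock: 11.95
tcp_pos: [0.5149, -0.0296, 0.1115]
orientation: [1.126, 1.261, -1.129]
contact_force: [0.0, 0.2, 0.3]
grip_width: 0.0598
t 11.95 tcp [ 0.5149 -0.0296  0.1115] xaxis [-0.0019 -0.0004 -1.    ] jaw ang 0.1107 F [0.0395 0.1805 0.3233] w 0.0598 q [-0.6289  0.4618  0.7197  2.0746 -0.4394  0.7606  0.476 ]
shift before turn (tool mm) [-0.5212  0.2033 -0.6294] turn about tool x 0.0006527968132319373
```

View pics/side3.png

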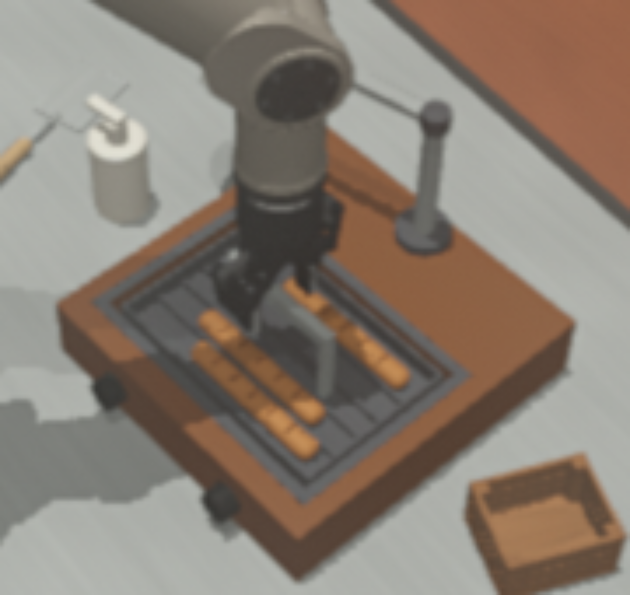

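The fingers straddle the bar at about (275,300) and clear the cakes. Next I close and check the width.

```bash
python3 -m pendant '[30,0,0,0,0, 30,0,0,0,0, 20,0,0,0,0, 14,0,0,0,0, 10,0,0,0,0, 5,0,0,0,0, 0,0,0,0,0, 0,0,0,0,0, 0,0,0,0,0]' 90; python3 - <<'E'
from h import *
st()
E
```

```text
clock: 13.12
tcp_pos: [0.5159, -0.0295, 0.1127]
orientation: [1.128, 1.259, -1.127]
contact_force: [-1.0, 0.5, 5.8]
grip_width: 0.0104
t 13.12 tcp [ 0.5159 -0.0295  0.1127] xaxis [ 0.0007  0.0005 -1.    ] jaw ang 0.11 F [-0.9749  0.5005  5.7643] w 0.0104 q [-0.6296  0.4599  0.721   2.0734 -0.4396  0.761   0.4755]
```

```bash
python3 -m pendant '[0,-1,0,0,0, 0,-2,0,0,0, 0,-3,0,0,0, 0,-4,0,0,0, 0,-5,0,0,0, 0,-5,0,0,0, 0,-5,0,0,0, 0,-5,0,0,0, 0,-4,0,0,0, 0,-2,0,0,0, 0,0,0,0,0, 0,0,0,0,0]'; python3 - <<'E'
from h import *
st();print(r.get_obs()["moment"])
p,P=cloud("side");cv2.imwrite("pics/side4.png",cv2.resize(p[130:300,260:440,::-1],None,fx=3.5,fy=3.5))
E
```

```text
clock: 14.62
tcp_pos: [0.5153, -0.0296, 0.1481]
orientation: [1.128, 1.259, -1.128]
contact_force: [0.4, -0.2, -4.6]
grip_width: 0.0103
t 14.62 tcp [ 0.5153 -0.0296  0.1481] xaxis [-0.0003 -0.     -1.    ] jaw ang 0.1101 F [ 0.3623 -0.2267 -4.5522] w 0.0103 q [-0.675   0.4045  0.77    2.0496 -0.3798  0.8311  0.4262]
[ 0.0708  0.011  -0.0469]
```

View pics/side4.png

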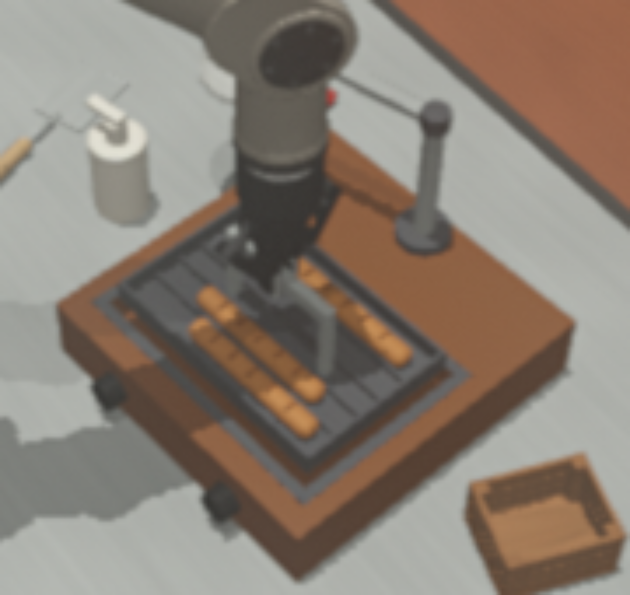

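The tray is up about 36 mm, level, with all three cakes on it and a load of 4.6 N. I'll do the rest of the lift.

```bash
python3 -m pendant '[0,-2,0,0,0, 0,-4,0,0,0, 0,-5,0,0,0, 0,-6,0,0,0, 0,-6,0,0,0, 0,-6,0,0,0, 0,-6,0,0,0, 0,-6,0,0,0, 0,-6,0,0,0, 0,-6,0,0,0, 0,-6,0,0,0, 0,-6,0,0,0, 0,-6,0,0,0, 0,-5,0,0,0, 0,-4,0,0,0, 0,-3,0,0,0, 0,-1,0,0,0, 0,0,0,0,0, 0,0,0,0,0, 0,0,0,0,0]'; python3 - <<'E'
from h import *
st();print(r.get_obs()["moment"])
for c in("side","top"):
    p,P=cloud(c)
    if c=="side": cv2.imwrite("pics/side5.png",cv2.resize(p[100:300,230:470,::-1],None,fx=3,fy=3))
    q=sel(P,.155,.180,x0=.4,x1=.64,y0=-.19,y1=.12)
    A=np.c_[q[:,:2]-[.515,-.03],np.ones(len(q))]
    for _ in range(4):
        s=np.linalg.lstsq(A,q[:,2],rcond=None)[0];e=abs(A@s-q[:,2]);k=e<max(.003,np.median(e)*2);A,q=A[k],q[k]
    print(c,"floor plane slope x,y, z",s,len(q))
    k=sel(P,.262,.30,x0=.56,x1=.7,y0=.13);print("knob",len(k),k.mean(0) if len(k) else 0)
E
```

```text
clock: 17.18
tcp_pos: [0.5154, -0.0297, 0.2322]
orientation: [1.128, 1.259, -1.128]
contact_force: [0.3, -0.1, -4.6]
grip_width: 0.0106
t 17.18 tcp [ 0.5154 -0.0297  0.2322] xaxis [-0.0002 -0.0001 -1.    ] jaw ang 0.11 F [ 0.2629 -0.0798 -4.5653] w 0.0106 q [-0.7692  0.2784  0.8554  1.9707 -0.249   1.0001  0.3133]
[ 0.0559 -0.004  -0.0449]
side floor plane slope x,y, z [-0.004  -0.0015  0.1714] 1109
knob 0 0
top floor plane slope x,y, z [-0.0021 -0.0009  0.1683] 1113
knob 48 [0.6359 0.1901 0.2865]
```

View pics/side5.png

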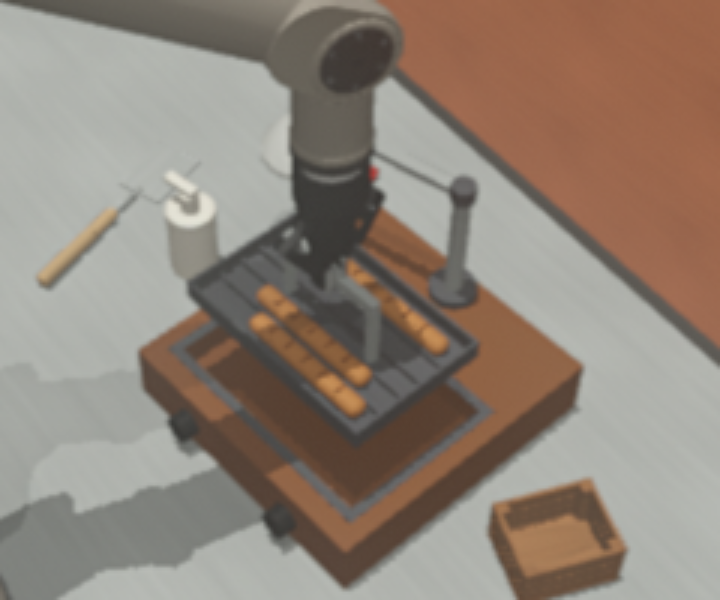

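The tray is level at 12 cm with all three cakes on it. The lamp is still aside and the bystanders stand where they were, so I'm handing in.

```bash
python3 -c "
from bench import r
print(r.hand_in())"
```

```text
the job is handed in; nothing more can be done
None
```

I swung the lamp to the station's left and left it there. I then gripped the tray by its bridge handle and lifted it straight up. The job was handed in with the arm still holding the tray, at about 17 s of the 54 s allowed.

My last checks showed:
- **Lamp:** the swivel measured about -1.35 rad before the lift, past the 1.05 needed. After the lift the top camera found the knob within about 6 mm of the same spot. The side camera had no reading of it, because the arm was in the way.
- **Lift:** the tool rose 119.5 mm.
- **Level:** the tray floor tilts by 0.004 or less in both cameras.
- **Load:** 4.6 N, steady between the two checks during the lift, with the grip width constant at 10.3 to 10.6 mm. That is slightly under the bar's 12 mm.
- **Cakes and bystanders:** all three cakes are on the tray. The bottle, basket and spatula look unmoved in the last picture.

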